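Re-pin the painting holder's jaw

TASK

Clamp the white painting panel in its holder: pull the red quick-release pin out of the parking hole, slide the blue jaw towards the panel until the pin finds the hole in the brass socket by feel, and push it fully home there until its flange lies on the jaw, then let go. Work gently, never forcing the pin against the holder, and leave the panel and the things around it as they are.

Things in the scene. Friction and masses are not known exactly. Their poses are not given: they have to be found in the camera images.
- holder: Panel holder, firm on the table: plywood base 200 (x) x 325 (y) x 12 mm. Origin on the table at the base's middle, z up; its +y is the slide direction, from the rail towards the white panel. Aluminium rail on the centre line, top 44 mm above the table. Further along, flush with the rail (0.3 mm higher), a brass socket block with the clamping hole, on the same centre line; it does not move.
- parking_hole (a point): Mouth of the parking hole in the rail's top, 44 mm above the table. The clamping hole in the brass block lies 44 to 68 mm from it along the holder's +y (set by hand, not measured, so to be found by feel). Both holes: 13.2 mm wide, 32 mm deep, each with a spring catch (two steel balls, 14 mm below the mouth) that snaps into the pin's groove.
- jaw (a joint): Blue sliding jaw on the rail (m): 0 as parked, its bore over the parking hole; grows as it slides along the holder's +y towards the panel, stop at 0.073. Friction about 2.5 N; stays where it is left; cannot lift off. Two tongues (35 x 48 mm, either side, open between) pass 4 mm above the panel's edge; its nose never reaches the panel.
- jaw_bore (a point): Middle of the mouth of the jaw's vertical bore, in the jaw's top, 70 mm above the table. The bore is 13.2 mm wide and 24 mm deep; the jaw's underside is 2 mm above the rail. Axes as the holder's.
- pin: Quick-release pin, upright, about 100 g, home in the parking hole at the start. Origin on its axis at the underside of its steel flange (30 mm wide, 4 thick), which lies on the jaw's top when home. Shank below: 12 mm wide, 54 long, last 2.5 mm tapered to 9 mm; groove 40 mm below the origin. Raised 30 to 45 mm, its tip is clear of the rail yet in the jaw, and drags it along.
- pin_paddle (a point): Grip point on the pin's red paddle, 27 mm above the pin's origin. The paddle is 34 mm (pin's x) by 16 mm thick (pin's y) and reaches from 4 to 38 mm above the origin. Freeing the pin from a catch or pushing it through one takes roughly 5 to 12 N; over 50 N between pin and holder counts as forcing it.
- panel: White primed painting panel 160 (x) x 150 (y) x 12 mm with colour swatches, lying on the holder's bed 44 mm above the table; origin in the middle of its underside, axes as the holder's. To be left lying.
- tube_blue: Bystander: white and blue paint tube, 85 x 26 x 14 mm, lying on the holder's base beside the rail on the +x side; origin at its underside. To be left alone.
- tube_red: Bystander: white and red paint tube, 85 x 26 x 14 mm, lying on the holder's base beside the rail on the -x side; origin at its underside. To be left alone.
- tube_yellow: Bystander: white and yellow paint tube, 85 x 26 x 14 mm, on the table; origin at its underside. To be left alone.
- black_cup: Bystander: black cup, 84 mm wide, 100 mm high; origin at its underside. To be left alone.
- white_tub: Bystander: white tub, 90 mm wide, 70 mm high; origin at its underside. To be left alone.
- palette: Bystander: white round palette plate, 180 mm wide, 16 mm high; origin at its underside. To be left alone.
- brush: Bystander: paint brush lying on the table; origin at its underside. To be left alone.
Mind the look-alikes: they are no part of the job. Of the things like the pin, leave any that is green or purple; of the rest the smaller one is meant.

How it is judged:
By the outcome, as a careful person would: the job done as asked, in the order asked, and still so for the second after the job is handed in, with the robot touching nothing.
It also fails if it takes over 58 s, if anything falls off the work surface, if the arm or the gripper's body presses on something with over 40 N, if the wrist force passes 120 N, or if a joint passes its speed limit or range.

ROBOT

A 6-joint arm with a two-finger parallel gripper is mounted at the origin on the work surface. World frame = base frame: x ahead of the robot, y to its left, z up, the work surface at z = 0. Lengths are in m, angles in degrees, forces in N, time in s.
With the tool pointing down it reaches from about 0.425 to 0.95 m from the base axis. Payload 3.5 kg.
Tool frame: the origin (TCP) lies midway between the tips of the shut fingers; the grasp point (between the pads) lies 19 mm behind it; z points along the fingers, y is the line along which they close (so a half turn about z gives the same grasp; the last joint's range is limited). The gripper opens to 85 mm and grips with 20 to 120 N. Pads are 22 mm wide; open, the fingers measure 114 mm over their backs; the gripper's body (76 mm by 85 mm) begins 54 mm behind the grasp point. The pads swing forward as they close: fully open they stand 13 mm farther back than shut.
Start: joints at [61.421, 16.404, 90.338, -0, 73.258, -8.594], TCP at [0.231, 0.634, 0.231] pointing down, gripper open.
Joint ranges: [-158.93, 158.93], [-51.34, 127.21], [12.03, 142.37], [-87.48, 267.48], [13.55, 161.25], [-162.69, 162.69]. Speed limits (degrees/s): [159.86, 159.86, 180, 180, 180, 180].

INTERFACE

Orientations are given as a 3x3 rotation matrix whose columns are the frame's x, y, z axes.
In Python, from workcell import env gives the robot as it stands.
- The arm moves only by the tool arm_command, never from a script. Its argument "commands" is a list of rows, each an object with "dp": the shift along the world's x, y, z in units of 40 mm (1.0 is 40 mm), a list of three; "turn": the turn, a rotation vector about the world's x, y, z in units of 8 degrees (1.0 is 8 degrees), a list of three. A call has exactly 8 rows; each row shifts and turns the commanded pose from where the row before left it; what a row does not reach is not made up. A row lasts 1/8 s, in which the tool goes at most 62.5 mm and 10.7 degrees, less where a joint would pass 70% of its speed; a pose out of reach is approached as far as the arm can. A call is refused whole if a number of a shift passes 1 or a number of a turn 1, either way. A call with a gripper value outside its range is refused whole. "grip" is the finger opening in mm, from 0 to 85.4, set as the call begins (left out, the last holds). The fingers move at their own pace and stop on an object; "force" is the grip in N (left out, the last holds). Time passes only in rows, so rows that do not move let the fingers close, or fill a call up. It gives the time, the measured TCP pose, the force, the opening and the grip force at its end, in the units of the state.
- env.observe(): the state, without advancing time (a new reading comes with each control period).
- env.get_image(name): name is "scene" or "top" or "wrist"; returns a dict with "color" (420x560x3 uint8, red, green, blue), "depth" (420x560 float32, m along the optical axis (not along the pixel's ray), 0 where there is no reading), "mtx" (3x3 intrinsics, pixels), "rvec" (rotation vector, rad) and "tvec" (3), from world to camera coordinates, as OpenCV has them. Camera axes: x right, y down, z forward; pixel columns grow to the right and rows downward; lengths in m; the calibration is good to about 2 mm. A picture is of the moment at which its call begins.
- env.sign_off(): hands the job in; it is judged then, once.
The state is a dict: "time": time; "q": joint angles; "qd": joint speeds; "joint_efforts": joint torques, N m; "eef_pos": TCP position; "ee_rot": TCP orientation; "wrist_force": force on the tool from outside, world axes, zero at the start; "moment": the same for the moment, N m; "opening": finger opening in m; "gripper_force": force on a finger pad.
Only numpy, scipy, OpenCV 4.12 (cv2) and the standard library are available. Lean on these libraries where they do the work, as an engineer would, in place of code of your own. Each camera call takes 0.05 s, during which the arm holds its last target. There are 200 camera calls.

## Working session

There is one attempt and no reset: what is moved stays moved. The work goes in short steps, Python scripts to look and compute and a tool call to move; the robot and the scene stay as the last step left them, time stands still between calls to the robot, and variables do not carry over. Pictures are saved under pics/ and viewed, at most 10 in all, crops included, and the job is handed in when it is done.

Besides the shell and the picture viewer there is one more tool, called after "Call:" by a JSON object that holds its "fn" and its "kwargs", one argument or row to a line. arm_command: Moves the arm, as the interface text tells. Its arguments: {"type":"object","properties":{"commands":{"type":"array"},"grip":{"type":"number"},"force":{"type":"number"}},"required":["commands"]}

```bash
ls; mkdir -p pics
cat > h.py <<'E'
import numpy as np,cv2
from workcell import env
def pts(im):
    R=cv2.Rodrigues(np.array(im["rvec"],float))[0];t=np.array(im["tvec"],float).ravel();K=np.array(im["mtx"])
    d=im["depth"];v,u=np.mgrid[:d.shape[0],:d.shape[1]]
    c=np.stack([(u-K[0,2])/K[0,0]*d,(v-K[1,2])/K[1,1]*d,d],-1)
    return (c-t)@R
E
python3 - <<'E'
from h import *
for n in ("scene","top"):
    im=env.get_image(n);np.savez(f"{n}.npz",**im);cv2.imwrite(f"pics/{n}.png",im["color"][...,::-1])
s=env.observe();print(s)
E
```

```text
pics
{'time': 0.1, 'q': array([ 6.14233013e+01,  1.64494256e+01,  9.04163424e+01,  8.77025571e-04,
        7.32579397e+01, -8.59393718e+00]), 'qd': array([-0.0378928 , -0.08539247, -0.16665406,  0.06515409, -0.07342186,
        0.07508195]), 'joint_efforts': array([-1.31637039e-04, -4.07291257e+01, -2.93705070e+01, -2.04598273e-04,
        3.30904986e-03,  1.78146564e-06]), 'eef_pos': array([0.23034419, 0.63383803, 0.23005498]), 'ee_rot': array([[-9.39793793e-01,  3.41740448e-01, -1.04564763e-03],
       [ 3.41741882e-01,  9.39791954e-01, -1.88906649e-03],
       [ 3.37120797e-04, -2.13267455e-03, -9.99997669e-01]]), 'wrist_force': array([-0.90570021,  0.19989551,  0.0416576 ]), 'moment': array([-0.05377784,  0.05855534, -0.00246879]), 'gripper_force': 0.0, 'opening': 0.08541032723999838}
```

View pics/scene.png

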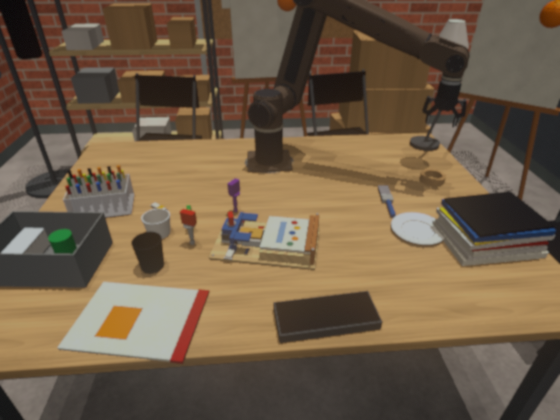

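View pics/top.png

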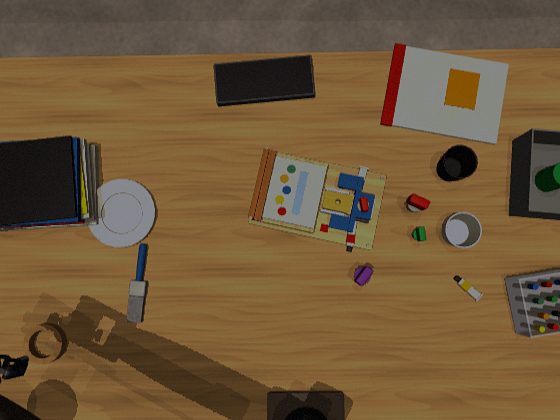

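Scene: the holder is at top-camera (318,198). Pin-like things: red in the blue jaw at top (364,205), a larger red one standing at (418,202), green at (419,233) and purple at (363,274). I choose the red one in the jaw and will check it with a close crop.

Run:
```python
from h import *
im=dict(np.load("top.npz"));P=pts(im);c=im["color"]
cr=c[140:290,240:440][...,::-1];cv2.imwrite("pics/crop.png",cv2.resize(cr,None,fx=4,fy=4,interpolation=cv2.INTER_CUBIC))
print(im["mtx"])
for u,v in [(364,205),(418,202),(419,233),(363,274),(338,202),(350,182),(342,222),(295,190),(350,246)]: print((u,v),P[v,u].round(4),c[v,u])
hsv=cv2.cvtColor(c,cv2.COLOR_RGB2HSV)
W=np.zeros(c.shape[:2],bool);W[140:260,240:395]=1
def fit(m,name):
    p=P[m];ctr=np.median(p,0);xy=p[:,:2].astype(np.float32)
    r=cv2.minAreaRect(xy);print(name,m.sum(),ctr.round(4),r,'z',np.percentile(p[:,2],[5,50,95]).round(4))
red=W&((hsv[...,0]<6)|(hsv[...,0]>174))&(hsv[...,1]>150)&(hsv[...,2]>60)
fit(red&(P[...,2]>.095),"pinred")
blue=W&(hsv[...,0]>100)&(hsv[...,0]<125)&(hsv[...,1]>120)
fit(blue&(P[...,2]>.05)&(P[...,2]<.08),"jaw")
fit(W&(abs(P[...,2]-.012)<.005),"base")
fit(W&(abs(P[...,2]-.056)<.003)&(hsv[...,1]<60),"panel")
```

```text
[[531.68242571   0.         288.48130328]
 [  0.         531.68242571 211.90253331]
 [  0.           0.           1.        ]]
(364, 205) [ 0.5543 -0.1471  0.1092] [135  24  16]
(418, 202) [ 0.5575 -0.2719  0.1292] [138  27  21]
(419, 233) [ 0.4868 -0.2802  0.0908] [ 8 80 24]
(363, 274) [ 0.39   -0.1391  0.1232] [ 95  43 105]
(338, 202) [ 0.5743 -0.0919  0.0139] [139 127  78]
(350, 182) [ 0.6179 -0.1191  0.0648] [27 58 95]
(342, 222) [ 0.5173 -0.0966  0.0709] [21 55 96]
(295, 190) [0.6009 0.0185 0.0546] [134 136 133]
(350, 246) [ 0.4599 -0.1194  0.0246] [56 48 41]
pinred 86 [ 0.5571 -0.1475  0.1076] ((0.4798060357570648, -0.0798400416970253), (0.029821336269378662, 0.23249053955078125), 48.71995544433594) z [0.1036 0.1076 0.113 ]
jaw 1070 [ 0.5611 -0.1211  0.0684] ((0.5783665180206299, -0.061422139406204224), (0.22713381052017212, 0.1378689408302307), 77.0899658203125) z [0.0584 0.0684 0.0736]
base 2527 [ 0.5344 -0.1033  0.0119] ((0.5844917297363281, -0.040245965123176575), (0.3993915319442749, 0.311728835105896), 89.1352310180664) z [0.0079 0.0119 0.016 ]
panel 1975 [0.5947 0.0193 0.056 ] ((0.5839835405349731, -0.040486618876457214), (0.25927963852882385, 0.1596670001745224), 77.20697021484375) z [0.0534 0.056  0.0585]
```

View pics/crop.png

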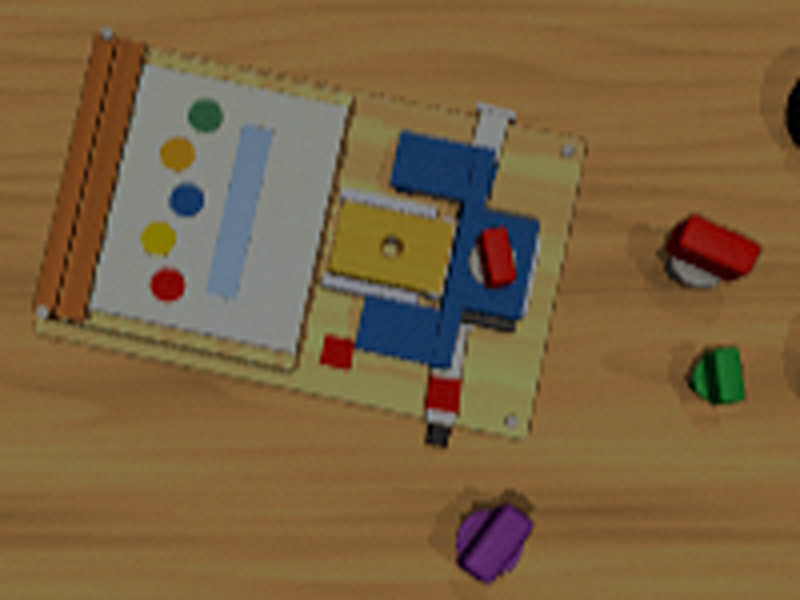

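The red pin in the jaw, crop (498,257), is smaller than the free red one at crop (715,247), so it is the one meant. The brass hole shows at crop (392,247).

```bash
cat >> h.py <<'E'
def ray(im,u,v,z):
    R=cv2.Rodrigues(np.array(im["rvec"],float))[0];t=np.array(im["tvec"],float).ravel();K=np.array(im["mtx"])
    o=-R.T@t;d=R.T@np.linalg.inv(K)@np.array([u,v,1.]);return o+d*(z-o[2])/d[2]
E
python3 - <<'E'
from h import *
im=dict(np.load("top.npz"));P=pts(im);c=im["color"]
f=lambda X,Y,z: ray(im,(X+.5)/4+240-.5,(Y+.5)/4+140-.5,z)[:2]
a=f(586,143,.012);b=f(528,436,.012);d=a-b;print("base near edge",a,b,np.linalg.norm(d),np.degrees(np.arctan2(d[1],d[0])))
pc=[f(*p,.056) for p in [(147,62),(352,100),(297,368),(90,312)]];print(pc)
for i in range(4):
    d=pc[i]-pc[i-1];print(np.linalg.norm(d),np.degrees(np.arctan2(d[1],d[0])))
print("hole",f(392,247,.0443));print("pin top",f(498,257,.108))
q=[f(*p,.108) for p in [(482,230),(505,228),(517,282),(490,287)]]
for i in range(4):
    d=q[i]-q[i-1];print(np.linalg.norm(d),np.degrees(np.arctan2(d[1],d[0])))
for j in [(396,132),(538,217),(522,320),(355,355)]: print("jaw",f(*j,.07))
hsv=cv2.cvtColor(c,cv2.COLOR_RGB2HSV)
W=np.zeros(c.shape[:2],bool);W[190:222,352:378]=1
m=W&((hsv[...,0]<6)|(hsv[...,0]>174))&(hsv[...,1]>150)&(hsv[...,2]>110)
v,u=np.where(m);xy=np.array([ray(im,a,b,.108)[:2] for a,b in zip(u,v)],np.float32)
print("paddle",len(u),u.mean(),v.mean(),cv2.minAreaRect(xy),xy.mean(0))
E
```

```text
base near edge [ 0.64270425 -0.21816996] [ 0.45318614 -0.17568876] 0.19422091954905324 -12.634225618926996
[array([0.69063112, 0.064813  ]), array([ 0.66440681, -0.0645278 ]), array([ 0.49529722, -0.02739213]), array([0.53182734, 0.10162186])]
0.16301390386700185 -13.050039524846683
0.1319725694710762 -101.46155287600862
0.1731389907768567 167.61469898797557
0.1340860120695149 74.19060993898155
hole [ 0.57206006 -0.08878789]
pin top [ 0.55714132 -0.14762032]
0.034776936813554635 6.552230124722391
0.013867611973832213 -85.67943921433556
0.03337844348381661 -169.007053792084
0.0164694313662069 99.88931712016695
jaw [ 0.64100801 -0.09079964]
jaw [ 0.58644136 -0.17760089]
jaw [ 0.52246272 -0.16606782]
jaw [ 0.50195648 -0.06286476]
paddle 75 364.4 203.41333333333333 ((0.558449387550354, -0.14823207259178162), (0.030440017580986023, 0.013669583946466446), 9.847747802734375) [ 0.5582578  -0.14830546]
```

Call:
{"fn": "arm_command", "kwargs": {
  "commands": [
    {"dp": [0.34,-0.81,0],"turn": [0,0,0.16]},
    {"dp": [0.34,-0.81,0],"turn": [0,0,0.16]},
    {"dp": [0.34,-0.81,0],"turn": [0,0,0.16]},
    {"dp": [0.34,-0.81,0],"turn": [0,0,0.16]},
    {"dp": [0.34,-0.81,0],"turn": [0,0,0.16]},
    {"dp": [0.34,-0.81,0],"turn": [0,0,0.16]},
    {"dp": [0.34,-0.81,0],"turn": [0,0,0.16]},
    {"dp": [0.34,-0.81,0],"turn": [0,0,0.16]}
  ],
  "grip": 85
}}

```text
time: 1.1
eef_pos: [0.3395, 0.3739, 0.2308]
ee_rot: [[-0.986, 0.168, -0.001], [0.168, 0.986, -0.001], [0.001, -0.001, -1.0]]
wrist_force: [0.7, 0.3, 0.6]
opening: 0.085
gripper_force: 0.0
```

Call:
{"fn": "arm_command", "kwargs": {
  "commands": [
    {"dp": [0.34,-0.81,0],"turn": [0,0,0.16]},
    {"dp": [0.34,-0.81,0],"turn": [0,0,0.16]},
    {"dp": [0.34,-0.81,0],"turn": [0,0,0.16]},
    {"dp": [0.34,-0.81,0],"turn": [0,0,0.16]},
    {"dp": [0.34,-0.81,0],"turn": [0,0,0.16]},
    {"dp": [0.34,-0.81,0],"turn": [0,0,0.16]},
    {"dp": [0.34,-0.81,0],"turn": [0,0,0.16]},
    {"dp": [0.34,-0.81,0],"turn": [0,0,0.16]}
  ]
}}

```text
time: 2.1
eef_pos: [0.4482, 0.1148, 0.2309]
ee_rot: [[-1.0, -0.009, -0.001], [-0.009, 1.0, 0.0], [0.001, 0.0, -1.0]]
wrist_force: [0.1, -0.1, -0.4]
opening: 0.085
gripper_force: 0.0
```

Call:
{"fn": "arm_command", "kwargs": {
  "commands": [
    {"dp": [0.34,-0.81,0],"turn": [0,0,0.16]},
    {"dp": [0.34,-0.81,0],"turn": [0,0,0.16]},
    {"dp": [0.34,-0.81,0],"turn": [0,0,0.16]},
    {"dp": [0.34,-0.81,0],"turn": [0,0,0.16]},
    {"dp": [0.34,-0.81,0],"turn": [0,0,0.16]},
    {"dp": [0.34,-0.81,0],"turn": [0,0,0.16]},
    {"dp": [0.34,-0.81,0],"turn": [0,0,0.16]},
    {"dp": [0,0,0],"turn": [0,0,0]}
  ]
}}

```text
time: 3.1
eef_pos: [0.5436, -0.1126, 0.2307]
ee_rot: [[-0.987, -0.161, -0.001], [-0.161, 0.987, 0.0], [0.001, 0.0, -1.0]]
wrist_force: [0.1, -0.9, 0.7]
opening: 0.0852
gripper_force: 0.0
```

Run:
```python
from h import *
im=env.get_image("wrist");np.savez("wrist.npz",**im);cv2.imwrite("pics/w1.png",im["color"][...,::-1])
s=env.observe();print(s["time"],s["q"].round(1),s["eef_pos"],s["ee_rot"].round(3),s["wrist_force"])
```

```text
3.15 [ -22.1    1.3  107.4    0.    71.4 -121.4] [ 0.54318316 -0.1113298   0.23059088] [[-0.987 -0.162 -0.001]
 [-0.162  0.987  0.001]
 [ 0.001  0.001 -1.   ]] [-0.87445037  0.85788527 -0.36648587]
```

View pics/w1.png

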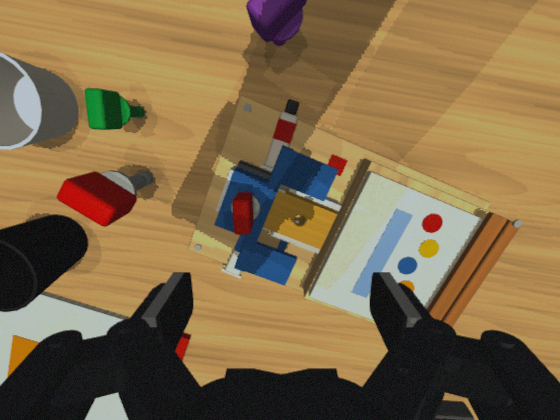

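The wrist view shows the paddle top at (243,213), the flange behind it at (253,205) and the brass hole at (300,219). I'll measure these.

Run:
```python
from h import *
im=dict(np.load("wrist.npz"));P=pts(im);c=im["color"]
hsv=cv2.cvtColor(c,cv2.COLOR_RGB2HSV)
W=np.zeros(c.shape[:2],bool);W[180:245,222:265]=1
red=W&((hsv[...,0]<6)|(hsv[...,0]>174))&(hsv[...,1]>150)
print(np.percentile(P[red][:,2],[2,25,50,75,98]))
top=red&(abs(P[...,2]-.108)<.004)
r=cv2.minAreaRect(P[top][:,:2].astype(np.float32));print(top.sum(),r,P[top].mean(0))
# flange: grey pixels
B=W&(hsv[...,1]<90)&(P[...,2]>.07)&(P[...,2]<.082);print("flange",B.sum(),P[B].mean(0),P[B].min(0),P[B].max(0))
print("hole",ray(im,300,219,.0443))
cr=c[150:290,190:350][...,::-1];cv2.imwrite("pics/w1c.png",cv2.resize(cr,None,fx=4,fy=4,interpolation=cv2.INTER_CUBIC))
# jaw top plane
bl=(hsv[...,0]>100)&(hsv[...,0]<125)&(hsv[...,1]>120)&(abs(P[...,2]-.07)<.004)&(np.arange(560)<350)&(np.arange(420)[:,None]<300)
n,l,st,ce=cv2.connectedComponentsWithStats(bl.astype(np.uint8))
for i in range(1,n):
    if st[i,4]>200: print(st[i],cv2.minAreaRect(P[l==i][:,:2].astype(np.float32)),P[l==i][:,2].mean())
```

```text
[0.08272415 0.10483698 0.10635609 0.10690844 0.10812612]
584 ((0.555128812789917, -0.14732159674167633), (0.032398004084825516, 0.015715036541223526), 8.742208480834961) [ 0.5545077  -0.14705222  0.10652377]
flange 136 [ 0.55386786 -0.13829274  0.0735155 ] [ 0.5386327  -0.16156839  0.07010914] [ 0.57952245 -0.12805216  0.0815278 ]
hole [ 0.56794819 -0.08714977  0.0443    ]
[ 215  146  122  139 5134] ((0.5612523555755615, -0.12419041246175766), (0.09500400722026825, 0.1401597410440445), 76.95992279052734) 0.06796826716153402
```

View pics/w1c.png

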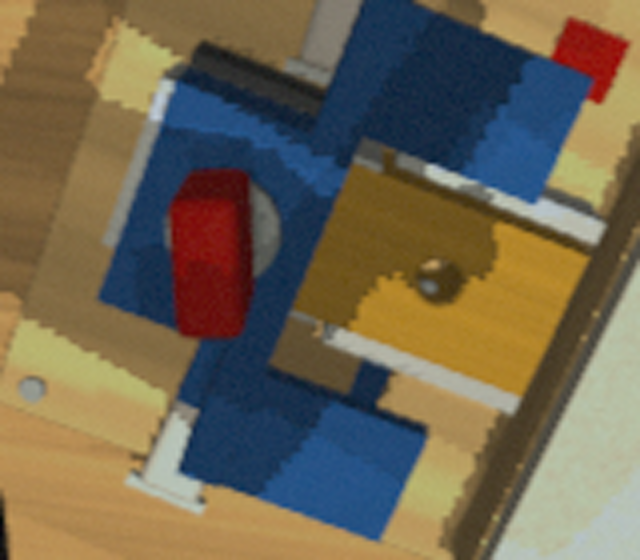

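Call:
{"fn": "arm_command", "kwargs": {
  "commands": [
    {"dp": [0.16,-0.45,0],"turn": [0,0,0]},
    {"dp": [0.16,-0.45,-0.3],"turn": [0,0,-0.07]},
    {"dp": [0,0,-0.8],"turn": [0,0,0]},
    {"dp": [0,0,-0.8],"turn": [0,0,0]},
    {"dp": [0,0,-0.8],"turn": [0,0,0]},
    {"dp": [0,0,-0.6],"turn": [0,0,0]},
    {"dp": [0,0,-0.48],"turn": [0,0,0]},
    {"dp": [0,0,0],"turn": [0,0,0]}
  ]
}}

```text
time: 4.15
eef_pos: [0.555, -0.1465, 0.0779]
ee_rot: [[-0.988, -0.154, -0.004], [-0.154, 0.988, 0.002], [0.003, 0.002, -1.0]]
wrist_force: [1.0, 0.8, 0.5]
opening: 0.085
gripper_force: 0.0
```

Call:
{"fn": "arm_command", "kwargs": {
  "commands": [
    {"dp": [0,0,0],"turn": [0,0,0]},
    {"dp": [0,0,0],"turn": [0,0,0]},
    {"dp": [0,0,0],"turn": [0,0,0]},
    {"dp": [0,0,0],"turn": [0,0,0]},
    {"dp": [0,0,0],"turn": [0,0,0]},
    {"dp": [0,0,0],"turn": [0,0,0]},
    {"dp": [0,0,0],"turn": [0,0,0]},
    {"dp": [0,0,0],"turn": [0,0,0]}
  ],
  "grip": 10,
  "force": 40
}}

```text
time: 5.15
eef_pos: [0.5567, -0.147, 0.0808]
ee_rot: [[-0.988, -0.155, 0.001], [-0.155, 0.988, -0.0], [-0.001, -0.001, -1.0]]
wrist_force: [-0.9, 0.4, 6.1]
opening: 0.0153
gripper_force: 42.1
```

Call:
{"fn": "arm_command", "kwargs": {
  "commands": [
    {"dp": [0,0,0.12],"turn": [0,0,0]},
    {"dp": [0,0,0.12],"turn": [0,0,0]},
    {"dp": [0,0,0.12],"turn": [0,0,0]},
    {"dp": [0,0,0.12],"turn": [0,0,0]},
    {"dp": [0,0,0.12],"turn": [0,0,0]},
    {"dp": [0,0,0.12],"turn": [0,0,0]},
    {"dp": [0,0,0.12],"turn": [0,0,0]},
    {"dp": [0,0,0.12],"turn": [0,0,0]}
  ]
}}

```text
time: 6.15
eef_pos: [0.5561, -0.1468, 0.119]
ee_rot: [[-0.988, -0.155, -0.0], [-0.155, 0.988, 0.0], [0.0, 0.0, -1.0]]
wrist_force: [1.0, -0.2, -1.6]
opening: 0.0155
gripper_force: 42.0
```

Run:
```python
from h import *
s=env.observe();print(s["time"],s["eef_pos"],s["wrist_force"],s["moment"],s["opening"])
im=env.get_image("scene");c=im["color"][190:270,180:330][...,::-1];cv2.imwrite("pics/s2.png",cv2.resize(c,None,fx=5,fy=5,interpolation=cv2.INTER_CUBIC))
```

```text
6.15 [ 0.5561065  -0.14676395  0.11899576] [ 1.01615726 -0.19015785 -1.59982325] [-0.10970401 -0.12263978 -0.0477751 ] 0.015506408501049987
```

View pics/s2.png

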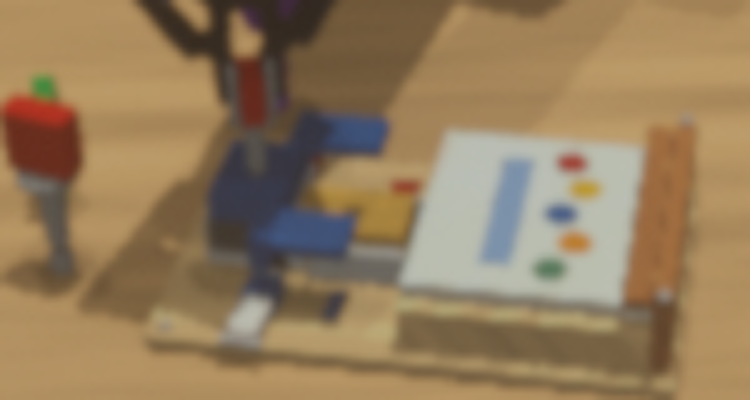

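The scene crop shows the pin raised at (250,130) with its shank still in the jaw. I'll drag the jaw about 55 mm.

Call:
{"fn": "arm_command", "kwargs": {
  "commands": [
    {"dp": [0.01,0.05,0],"turn": [0,0,0]},
    {"dp": [0.04,0.18,0],"turn": [0,0,0]},
    {"dp": [0.05,0.22,0],"turn": [0,0,0]},
    {"dp": [0.05,0.22,0],"turn": [0,0,0]},
    {"dp": [0.05,0.22,0],"turn": [0,0,0]},
    {"dp": [0.05,0.22,0],"turn": [0,0,0]},
    {"dp": [0.04,0.18,0],"turn": [0,0,0]},
    {"dp": [0.02,0.08,0],"turn": [0,0,0]}
  ]
}}

```text
time: 7.2
eef_pos: [0.569, -0.0914, 0.1186]
ee_rot: [[-0.988, -0.155, 0.001], [-0.155, 0.988, 0.0], [-0.001, 0.0, -1.0]]
wrist_force: [1.4, -3.5, 1.0]
opening: 0.0152
gripper_force: 42.4
```

Call:
{"fn": "arm_command", "kwargs": {
  "commands": [
    {"dp": [0,0,0],"turn": [0,0,0]},
    {"dp": [0,0,0],"turn": [0,0,0]},
    {"dp": [0,0,-0.04],"turn": [0,0,0]},
    {"dp": [0,0,-0.04],"turn": [0,0,0]},
    {"dp": [0,0,-0.04],"turn": [0,0,0]},
    {"dp": [0,0,-0.04],"turn": [0,0,0]},
    {"dp": [0,0,-0.04],"turn": [0,0,0]},
    {"dp": [0,0,0],"turn": [0,0,0]}
  ]
}}

```text
time: 8.2
eef_pos: [0.5685, -0.0919, 0.1102]
ee_rot: [[-0.988, -0.155, -0.0], [-0.155, 0.988, 0.0], [0.0, 0.0, -1.0]]
wrist_force: [2.4, -0.4, -0.5]
opening: 0.0154
gripper_force: 42.2
```

Call:
{"fn": "arm_command", "kwargs": {
  "commands": [
    {"dp": [0,0,-0.015],"turn": [0,0,0]},
    {"dp": [0,0,-0.015],"turn": [0,0,0]},
    {"dp": [0,0,-0.015],"turn": [0,0,0]},
    {"dp": [0,0,-0.015],"turn": [0,0,0]},
    {"dp": [0,0,-0.01],"turn": [0,0,0]},
    {"dp": [0,0,0],"turn": [0,0,0]},
    {"dp": [0,0,0],"turn": [0,0,0]},
    {"dp": [0,0,0],"turn": [0,0,0]}
  ]
}}

```text
time: 9.2
eef_pos: [0.5689, -0.0921, 0.109]
ee_rot: [[-0.988, -0.155, -0.0], [-0.155, 0.988, -0.0], [0.0, -0.0, -1.0]]
wrist_force: [-0.8, 1.2, 5.6]
opening: 0.0153
gripper_force: 43.2
```

Contact with the brass is at the expected height with 5.6 N. I'll slide gently by feel.

Call:
{"fn": "arm_command", "kwargs": {
  "commands": [
    {"dp": [0.004,0.016,0],"turn": [0,0,0]},
    {"dp": [0.004,0.016,0],"turn": [0,0,0]},
    {"dp": [0.004,0.016,0],"turn": [0,0,0]},
    {"dp": [0.004,0.016,0],"turn": [0,0,0]},
    {"dp": [0.004,0.016,0],"turn": [0,0,0]},
    {"dp": [0.004,0.016,0],"turn": [0,0,0]},
    {"dp": [0,0,0],"turn": [0,0,0]},
    {"dp": [0,0,0],"turn": [0,0,0]}
  ]
}}

```text
time: 10.2
eef_pos: [0.5693, -0.0908, 0.1089]
ee_rot: [[-0.988, -0.156, -0.002], [-0.156, 0.988, -0.006], [0.002, -0.006, -1.0]]
wrist_force: [-1.6, -5.1, 5.0]
opening: 0.0155
gripper_force: 43.1
```

Call:
{"fn": "arm_command", "kwargs": {
  "commands": [
    {"dp": [0.004,0.016,0],"turn": [0,0,0]},
    {"dp": [0.004,0.016,0],"turn": [0,0,0]},
    {"dp": [0.004,0.016,0],"turn": [0,0,0]},
    {"dp": [0.004,0.016,0],"turn": [0,0,0]},
    {"dp": [0,0,0],"turn": [0,0,0]},
    {"dp": [0,0,0],"turn": [0,0,0]},
    {"dp": [0,0,0],"turn": [0,0,0]},
    {"dp": [0,0,0],"turn": [0,0,0]}
  ]
}}

```text
time: 11.2
eef_pos: [0.5703, -0.0856, 0.1076]
ee_rot: [[-0.988, -0.155, 0.0], [-0.155, 0.988, -0.0], [-0.0, -0.0, -1.0]]
wrist_force: [0.8, -3.2, 0.2]
opening: 0.0151
gripper_force: 42.3
```

The z dropped below the brass surface and the force went away, so the tip has found the hole. I'll lower gently.

Call:
{"fn": "arm_command", "kwargs": {
  "commands": [
    {"dp": [0,0,-0.02],"turn": [0,0,0]},
    {"dp": [0,0,-0.02],"turn": [0,0,0]},
    {"dp": [0,0,-0.02],"turn": [0,0,0]},
    {"dp": [0,0,-0.02],"turn": [0,0,0]},
    {"dp": [0,0,-0.02],"turn": [0,0,0]},
    {"dp": [0,0,0],"turn": [0,0,0]},
    {"dp": [0,0,0],"turn": [0,0,0]},
    {"dp": [0,0,0],"turn": [0,0,0]}
  ]
}}

```text
time: 12.2
eef_pos: [0.5702, -0.0859, 0.1035]
ee_rot: [[-0.988, -0.155, 0.0], [-0.155, 0.988, -0.001], [0.0, -0.001, -1.0]]
wrist_force: [1.5, -4.6, 0.2]
opening: 0.0157
gripper_force: 42.3
```

Call:
{"fn": "arm_command", "kwargs": {
  "commands": [
    {"dp": [-0.003,-0.015,-0.03],"turn": [0,0,0]},
    {"dp": [0,0,-0.06],"turn": [0,0,0]},
    {"dp": [0,0,-0.06],"turn": [0,0,0]},
    {"dp": [0,0,-0.06],"turn": [0,0,0]},
    {"dp": [0,0,-0.06],"turn": [0,0,0]},
    {"dp": [0,0,-0.06],"turn": [0,0,0]},
    {"dp": [0,0,-0.06],"turn": [0,0,0]},
    {"dp": [0,0,0],"turn": [0,0,0]}
  ]
}}

```text
time: 13.2
eef_pos: [0.5704, -0.0862, 0.0885]
ee_rot: [[-0.988, -0.155, 0.001], [-0.155, 0.988, -0.0], [-0.001, -0.0, -1.0]]
wrist_force: [1.0, -3.8, 3.6]
opening: 0.0154
gripper_force: 42.6
```

Call:
{"fn": "arm_command", "kwargs": {
  "commands": [
    {"dp": [0,0,-0.03],"turn": [0,0,0]},
    {"dp": [0,0,-0.03],"turn": [0,0,0]},
    {"dp": [0,0,-0.03],"turn": [0,0,0]},
    {"dp": [0,0,-0.03],"turn": [0,0,0]},
    {"dp": [0,0,-0.03],"turn": [0,0,0]},
    {"dp": [0,0,-0.03],"turn": [0,0,0]},
    {"dp": [0,0,-0.02],"turn": [0,0,0]},
    {"dp": [0,0,0],"turn": [0,0,0]}
  ]
}}

```text
time: 14.2
eef_pos: [0.5703, -0.0863, 0.0808]
ee_rot: [[-0.988, -0.155, -0.0], [-0.155, 0.988, -0.0], [0.0, -0.0, -1.0]]
wrist_force: [-0.3, -3.4, 6.9]
opening: 0.0155
gripper_force: 43.2
```

Call:
{"fn": "arm_command", "kwargs": {
  "commands": [
    {"dp": [0,0,-0.02],"turn": [0,0,0]},
    {"dp": [0,0,-0.02],"turn": [0,0,0]},
    {"dp": [0,0,0],"turn": [0,0,0]},
    {"dp": [0,0,0],"turn": [0,0,0]},
    {"dp": [0,0,0],"turn": [0,0,0]},
    {"dp": [0,0,0],"turn": [0,0,0]},
    {"dp": [0,0,0],"turn": [0,0,0]},
    {"dp": [0,0,0],"turn": [0,0,0]}
  ]
}}

```text
time: 15.2
eef_pos: [0.5704, -0.0864, 0.0808]
ee_rot: [[-0.988, -0.155, -0.001], [-0.155, 0.988, -0.0], [0.001, 0.0, -1.0]]
wrist_force: [-4.9, -3.6, 14.1]
opening: 0.0155
gripper_force: 44.3
```

Stiff at the home height, so the flange is seated. I'll ease off and release.

Call:
{"fn": "arm_command", "kwargs": {
  "commands": [
    {"dp": [0,-0.01,0.04],"turn": [0,0,0]},
    {"dp": [0,-0.01,0.02],"turn": [0,0,0]},
    {"dp": [0,0,0],"turn": [0,0,0]},
    {"dp": [0,0,0],"turn": [0,0,0]},
    {"dp": [0,0,0],"turn": [0,0,0]},
    {"dp": [0,0,0],"turn": [0,0,0]},
    {"dp": [0,0,0],"turn": [0,0,0]},
    {"dp": [0,0,0],"turn": [0,0,0]}
  ]
}}

```text
time: 16.2
eef_pos: [0.5702, -0.0866, 0.0808]
ee_rot: [[-0.988, -0.154, 0.0], [-0.154, 0.988, 0.001], [-0.0, 0.001, -1.0]]
wrist_force: [3.5, 1.6, 3.7]
opening: 0.015
gripper_force: 42.8
```

Call:
{"fn": "arm_command", "kwargs": {
  "commands": [
    {"dp": [0,0,0],"turn": [0,0,0]},
    {"dp": [0,0,0],"turn": [0,0,0]},
    {"dp": [0,0,0],"turn": [0,0,0]},
    {"dp": [0,0,0],"turn": [0,0,0]},
    {"dp": [0,0,0],"turn": [0,0,0]},
    {"dp": [0,0,0],"turn": [0,0,0]},
    {"dp": [0,0,0],"turn": [0,0,0]},
    {"dp": [0,0,0],"turn": [0,0,0]}
  ],
  "grip": 60
}}

```text
time: 17.2
eef_pos: [0.5702, -0.087, 0.0809]
ee_rot: [[-0.988, -0.155, 0.0], [-0.155, 0.988, -0.0], [-0.0, -0.0, -1.0]]
wrist_force: [-0.2, 0.0, 0.5]
opening: 0.0599
gripper_force: 0.0
```

Call:
{"fn": "arm_command", "kwargs": {
  "commands": [
    {"dp": [0,0,0.2],"turn": [0,0,0]},
    {"dp": [0,0,0.5],"turn": [0,0,0]},
    {"dp": [0,0,0.7],"turn": [0,0,0]},
    {"dp": [0,0,0.7],"turn": [0,0,0]},
    {"dp": [0,0,0.7],"turn": [0,0,0]},
    {"dp": [0,0,0.7],"turn": [0,0,0]},
    {"dp": [0,0,0.3],"turn": [0,0,0]},
    {"dp": [0,0,0],"turn": [0,0,0]}
  ]
}}

```text
time: 18.2
eef_pos: [0.5707, -0.0872, 0.2346]
ee_rot: [[-0.988, -0.155, 0.003], [-0.155, 0.988, -0.001], [-0.003, -0.001, -1.0]]
wrist_force: [-0.5, -0.5, -1.0]
opening: 0.0599
gripper_force: 0.0
```

Run:
```python
from h import *
im=env.get_image("wrist");P=pts(im);c=im["color"];cv2.imwrite("pics/w3.png",c[...,::-1])
hsv=cv2.cvtColor(c,cv2.COLOR_RGB2HSV)
red=((hsv[...,0]<6)|(hsv[...,0]>174))&(hsv[...,1]>150)&(np.linalg.norm(P[...,:2]-[.570,-.087],axis=-1)<.03)&(P[...,2]>.1)
print(red.sum(),P[red].mean(0),np.percentile(P[red][:,2],[50,90]),env.observe()["eef_pos"])
```

```text
605 [ 0.56800715 -0.08718566  0.10642666] [0.10661678 0.10761245] [ 0.57000856 -0.08700001  0.23300063]
```

View pics/w3.png

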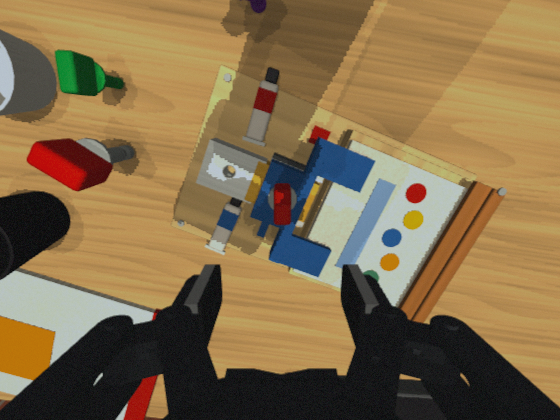

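The wrist view shows the pin home in the jaw at (282,204). Its top height matches the start (0.1065 m), the parking hole at (229,171) is empty, and the panel and tubes look undisturbed.

```bash
python3 -c "
from workcell import env
print(env.sign_off())"
```

```text
the job is handed in; nothing more can be done
None
```

The red pin is now fully home in the brass socket with its flange on the jaw, clamping the panel; the gripper has let go and the job is handed in at about 18 s, with no judging result shown.

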